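# Make up two sampling kits

### The arm

A 6-joint arm with a two-finger parallel gripper is mounted at the origin on the work surface. World frame = base frame: x ahead of the robot, y to its left, z up, the work surface at z = 0. Lengths are in m, angles in rad, forces in N, time in s.
With the tool pointing down it reaches from about 0.35 to 0.725 m from the base axis. Payload 6 kg.
Tool frame: the origin (TCP) lies at the very end of the fingers, on their centre line; the grasp point (between the pads) lies 19 mm behind it; z points along the fingers, y is the direction in which the jaws open and shut (so a half turn about z gives the same grasp; the last joint's range is limited). The gripper opens to 85 mm and grips with 20 to 120 N. Pads are 22 mm wide; open, the fingers measure 114 mm over their backs; the gripper's body (76 mm by 85 mm) begins 54 mm behind the grasp point. The pads swing forward as they close: fully open they stand 13 mm farther back than shut.
Start: joints at [-0.918, 0.04, 0.085, 0, -1.615, -0.334], TCP at [0.188, -0.57, 0.231] pointing down, gripper open.
Joint ranges: [-2.56, 2.56], [-1.29, 2.01], [-1.08, 1.49], [-3.29, 1.98], [-2.81, -0.18], [-2.99, 2.99]. Speed limits (rad/s): [2.57, 2.57, 3.01, 3.14, 3.14, 3.14].

### API

Orientations are given as a unit quaternion [w, x, y, z].
In Python, from workcell import arm gives the robot as it stands.
- The arm moves only by the tool play_rows, never from a script. Its argument "rows" is one flat list of numbers, 5 for each row, row after row: the shift along the tool's x, y, z in m, then the turn about the tool's z in degrees, then the finger opening in m, from 0 to 0.0854. A call has exactly 10 rows; each row is the pose to reach, as a shift and turn from the pose commanded when the call began, along the tool's axes at that moment; what a row does not reach only later rows make up. A row lasts 1/8 s, in which the tool goes at most 62.5 mm and 10.7 degrees, less where a joint would pass 70% of its speed; a pose out of reach is approached as far as the arm can. A call with a gripper value outside its range is refused whole. The fingers move at their own pace and stop on an object; the grip force is fixed at half the most. Time passes only in rows, so rows that repeat a pose let the fingers close, or fill a call up. It gives the time, the measured TCP pose, the force and the opening at its end, in the units of the state.
- arm.get_obs(): the state, without advancing time (a new reading comes with each control period).
- arm.read_camera(name): name is "side" or "top" or "wrist"; returns the picture (400x640x3 uint8, red, green, blue); there is no depth.
- arm.camera_params(name): a dict with "fx", "fy", "cx", "cy" (pixels), "eye" and "attitude" of the camera in the world. Camera axes: x right, y up, looking along -z (the intrinsics and any distortion apply to the point x, -y, -z); pixel columns grow to the right and rows downward; lengths in m; the calibration is good to about 2 mm. A picture is of the moment at which its call begins: read the wrist's pose just before it. camera_params takes no time and is no camera call; for the wrist camera it gives the pose at the moment of the call.
- arm.close_job(): hands the job in, once; it reports no verdict.
Trained networks look in the newest picture that a camera, given by its name, has taken for a name from the list of things; names that differ only in an ending like _2 or _b are one class to them, and where a whole thing is asked for, a point or a joint stands for the part that bears it (a point fixed in the world has none). Each returns a list of dicts, best first, with "confidence" (0 to 1); they miss things now and then, are a little off and sometimes report something else, mostly with a low value. They report only what shows in the picture. A call takes as long as a camera call.
- arm.look_for(thing, camera): "point" ([row, column] in pixels, amid what is visible of it).
- arm.outline_of(thing, camera): "mask" (400x640 bool, what is visible of it) and "point" ([row, column] in pixels, amid what is visible of it).
The state is a dict: "time": time; "joints": joint angles; "dq": joint speeds; "tau": joint torques, N m; "tool_pos": TCP position; "tcp_rot": TCP orientation; "ft_force": force on the tool from outside, world axes, zero at the start; "torque": the same for the moment, N m; "gripper_width": finger opening in m.
Only numpy, scipy, OpenCV 4.12 (cv2) and the standard library are available. Lean on these libraries where they do the work, as an engineer would, in place of code of your own. Each camera call takes 0.05 s, during which the arm holds its last target. There are 200 camera calls.

### The job

Make up two sampling kits from the stock on the bench. The three-bay tray gets the wide jar in its middle bay, with the slim tube and the slide box in the end bays, either way round; the two-bay tray gets the square bottle and the dropper bottle, either way round. Keep every item upright, set it down gently in the middle of its own bay without dropping it, and leave the beaker and the amber bottle alone.

Things in the scene. Friction and masses are not known exactly. Their poses are not given: they have to be found in the camera images.
- jar_mid (a point): wide specimen jar: a plain round drum 56 mm across and 62 mm tall, white with a flat blue screw cap of the same width. This point is its centre, 31 mm above its underside; z up.
- tube_mid (a point): sample tube: a slim round flat-footed tube 30 mm across and 76 mm tall, white with a blue cap of the same width. This point is its centre, 38 mm above its underside; z up.
- slidebox_mid (a point): slide box standing on end: an upright oblong box 54 mm (its x) by 30 mm (its y), 70 mm tall, white with a blue lid. Grip it across the 30 mm. This point is its centre, 35 mm above its underside; z up.
- bottle_mid (a point): square bottle: body 44 x 44 mm (sides along its x and y) up to 52 mm, then a narrow neck and a round blue cap 26 mm across; 72 mm tall in all, white. This point is its centre, 36 mm above its underside, on the square body; z up.
- dropper_mid (a point): dropper bottle: round white body 38 mm across up to 50 mm, above it a short white shoulder and a thin blue pointed tip (14 mm across at its foot) that ends at 68 mm. This point is its centre, 34 mm above its underside, on the body; z up.
- tray3: three-bay kit tray of bare metal (light walls, dark floor), fixed to the bench: 84 mm (its x) by 244 mm (its y), three square bays in a row along its y with their centres at y = -80, 0 and +80 mm. Each bay is 76 x 76 mm inside; walls are 4 mm thick and rise to 12 mm above the bench, the floor to 3 mm. Origin: centre of the underside, on the bench.
- tray2: two-bay kit tray of the same metal, fixed to the bench: 84 mm (its x) by 164 mm (its y), two square bays along its y with their centres at y = -40 and +40 mm. Bays, walls and floor as in the three-bay tray. Origin: centre of the underside, on the bench.
- rack: bystander: white tube rack full of blue-capped tubes, fixed, 100 x 196 mm and 114 mm tall, at the left of the work. Origin: centre of its underside.
- beaker: bystander: empty glass beaker 68 mm across and 90 mm tall, at the right of the work; leave it alone. Origin: centre of its underside.
- reagent: bystander: round amber glass bottle with a blue cap, 66 mm across and 130 mm tall, at the right of the work; leave it alone. Origin: centre of its underside.

How it is judged:
By the outcome, as a careful person would: the job done as asked, in the order asked, and still so for the second after the job is handed in, with the robot touching nothing.
It also fails if it takes over 125 s, if anything falls off the work surface, if the arm or the gripper's body presses on something with over 40 N, if the wrist force passes 120 N, or if a joint passes its speed limit or range.

## Working session

There is one attempt and no reset: what is moved stays moved. The work goes in short steps, Python scripts to look and compute and a tool call to move; the robot and the scene stay as the last step left them, time stands still between calls to the robot, and variables do not carry over. Pictures are saved under pics/ and viewed, about 12 in all and at most 16, crops included, and the job is handed in when it is done.

Besides the shell and the picture viewer there is one more tool, called by a JSON object that holds its "op" and its "data". play_rows: Moves the arm, as the interface text tells. Its arguments: {"type":"object","properties":{"rows":{"type":"array"}},"required":["rows"]}

```bash
mkdir -p pics; ls; python3 - <<'E'
from workcell import arm
import cv2,numpy as np
o=arm.get_obs(); print(o['time'],o['tool_pos'],o['tcp_rot'],o['gripper_width'])
for c in ['side','top','wrist']:
    print(c,arm.camera_params(c))
    im=arm.read_camera(c); cv2.imwrite(f'pics/{c}0.png',im[:,:,::-1])
    for t in ['jar_mid','tube_mid','slidebox_mid','bottle_mid','dropper_mid','tray3','tray2','rack','beaker','reagent']:
        print(t,[(np.round(d['point']).astype(int).tolist(),round(d['confidence'],2)) for d in arm.look_for(t,c)] if c!='wrist' else '')
print(arm.get_obs()['time'])
E
```

```text
pics
0.0 [ 0.18801833 -0.56944145  0.2302729 ] [-1.94267251e-04 -1.58704952e-01  9.87325668e-01  8.51655808e-04] 0.08521602319195658
side {'fx': 448.46930845140787, 'fy': 448.46930845140787, 'cx': 314.8721663993456, 'cy': 200.22441122193345, 'eye': array([-0.12857834,  0.90523384,  0.70458586]), 'attitude': array([-0.25816389, -0.14599322,  0.47600742,  0.82792169])}
jar_mid [([258, 270], 0.62)]
tube_mid [([233, 300], 0.9)]
slidebox_mid [([177, 362], 0.89)]
bottle_mid [([214, 327], 0.63)]
dropper_mid [([197, 343], 0.83)]
tray3 [([224, 248], 0.81), ([162, 417], 0.72)]
tray2 [([224, 248], 0.81), ([162, 417], 0.72)]
rack []
beaker [([153, 380], 0.95)]
reagent [([162, 417], 0.6)]
top {'fx': 452.308299735776, 'fy': 452.308299735776, 'cx': 316.34607121831414, 'cy': 202.64897718184764, 'eye': array([0.39551211, 0.00494631, 1.28601371]), 'attitude': array([-0.69743612, -0.03401473,  0.02316439,  0.71546437])}
jar_mid [([226, 234], 0.76), ([216, 330], 0.74)]
tube_mid [([221, 278], 0.58)]
slidebox_mid [([206, 418], 0.68)]
bottle_mid [([215, 330], 0.73)]
dropper_mid [([208, 369], 0.48)]
tray3 [([155, 279], 0.98), ([162, 379], 0.74)]
tray2 [([155, 279], 0.98), ([162, 379], 0.74)]
rack [([224, 149], 0.72)]
beaker [([199, 484], 0.64)]
reagent [([253, 488], 0.87)]
wrist {'fx': 349.20712195495116, 'fy': 349.20712195495116, 'cx': 318.96954225854967, 'cy': 197.00275207098264, 'eye': array([ 0.11600559, -0.59351901,  0.3734502 ]), 'attitude': array([ 0.5791613 , -0.08778034, -0.12138861,  0.80133115])}
jar_mid 
tube_mid 
slidebox_mid 
bottle_mid 
dropper_mid 
tray3 
tray2 
rack 
beaker 
reagent 
1.15
```

View pics/top0.png

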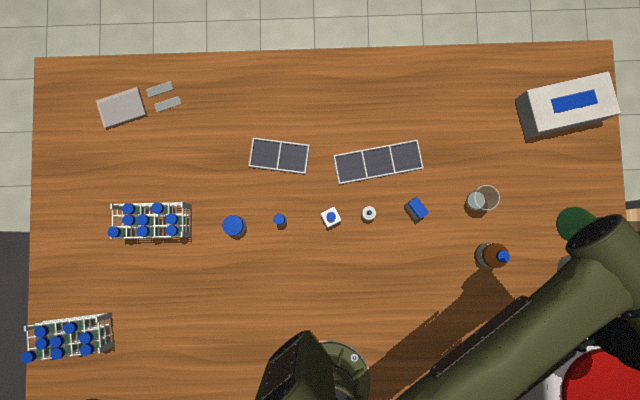

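View pics/side0.png

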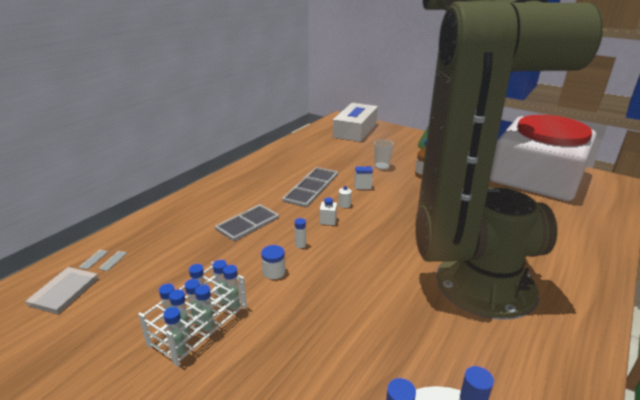

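```bash
cat > h.py <<'E'
import numpy as np, cv2
from scipy.spatial.transform import Rotation as R
from workcell import arm
def rot(q): return R.from_quat([q[1],q[2],q[3],q[0]]).as_matrix()
def ray(p,rc):
    v=np.array([(rc[1]-p['cx'])/p['fx'],-(rc[0]-p['cy'])/p['fy'],-1.0])
    return p['eye'],rot(p['attitude'])@v
def onz(p,rc,z):
    e,d=ray(p,rc); return e+d*(z-e[2])/d[2]
def proj(p,X):
    c=(np.atleast_2d(X)-p['eye'])@rot(p['attitude']); return np.c_[p['cy']-p['fy']*c[:,1]/-c[:,2], p['cx']+p['fx']*c[:,0]/-c[:,2]]
def tri(obs):
    A=np.zeros((3,3));b=np.zeros(3);L=[]
    for p,rc in obs:
        e,d=ray(p,rc); d=d/np.linalg.norm(d); P=np.eye(3)-np.outer(d,d); A+=P;b+=P@e;L.append((P,e))
    X=np.linalg.solve(A,b); return X,max(np.linalg.norm(P@(X-e)) for P,e in L)
def rect(mask,p,z):
    ys,xs=np.nonzero(mask); q=np.array([onz(p,(r,c),z)[:2] for r,c in zip(ys,xs)],np.float32)
    return cv2.minAreaRect(q*1000)
E
python3 - <<'E'
from h import *
P={c:arm.camera_params(c) for c in('top','side')}
for c in P: arm.read_camera(c)
for t in ['jar_mid','tube_mid','slidebox_mid','bottle_mid','dropper_mid']:
    a=arm.look_for(t,'top');b=arm.look_for(t,'side')
    if a and b:
        X,e=tri([(P['top'],a[0]['point']),(P['side'],b[0]['point'])]); print(t,X.round(3),round(e,4))
for d in arm.outline_of('tray3','top'):
    print(rect(d['mask'],P['top'],.012),d['confidence'],d['point'])
for rc in [(226,234),(220,279),(217,331),(213,369),(209,417)]: print(onz(P['top'],rc,.065).round(3))
E
```

```text
jar_mid [0.437 0.258 0.033] 0.0024
tube_mid [0.453 0.123 0.041] 0.0021
slidebox_mid [ 0.477 -0.25   0.024] 0.0033
bottle_mid [ 0.463 -0.02   0.019] 0.0012
dropper_mid [ 0.468 -0.13   0.028] 0.0039
((637.703125, 127.26643371582031), (164.739501953125, 85.5166015625), 80.93122863769531) 0.96 [152.5, 278.8]
((612.2855834960938, -154.16433715820312), (87.51947021484375, 245.19435119628906), 10.034600257873535) 0.58 [162.3, 376.7]
[0.437 0.247 0.065]
[0.45  0.125 0.065]
[ 0.455 -0.016  0.065]
[ 0.463 -0.119  0.065]
[ 0.47  -0.248  0.065]
```

```bash
cat >> h.py <<'E'
def yaw():
    y=rot(arm.get_obs()['tcp_rot'])[:,1]; return np.degrees(np.arctan2(y[1],y[0]))%360
def go(xyz,yw):
    o=arm.get_obs(); d=rot(o['tcp_rot']).T@(np.array(xyz)-o['tool_pos'])
    print('t',round(o['time'],2),'shift mm',(d*1000).round(1),'turn',round(-((yw-yaw()+180)%360-180),1),'dist',round(np.linalg.norm(d)*1000))
E
python3 - <<'E'
from h import *
p=arm.camera_params('wrist');o=arm.get_obs()
print('cam axis',-rot(p['attitude'])[:,2],'right',rot(p['attitude'])[:,0]);print(rot(o['tcp_rot']).round(3), yaw())
go([.45,-.02,.33],180)
E
```

```text
cam axis [ 0.28128598  0.09286831 -0.95511972] right [-3.13733600e-01  9.49511044e-01 -7.26393355e-05]
[[-0.95  -0.313 -0.   ]
 [-0.313  0.95   0.   ]
 [ 0.     0.    -1.   ]] 108.26632726362962
t 1.8 shift mm [-421.   440.   -98.7] turn -71.7 dist 617
```

```bash
python3 -c "
from h import *
go([.43,-.12,.33],90)"
```

```text
t 1.8 shift mm [-370.7  351.3  -98.7] turn 18.3 dist 520
```

{"op": "play_rows", "data": {"rows": [-0.03,0.028,-0.03,2,0.085,-0.075,0.07,-0.06,4,0.085,-0.12,0.115,-0.08,6,0.085,-0.165,0.157,-0.099,8,0.085,-0.21,0.2,-0.099,11,0.085,-0.255,0.242,-0.099,14,0.085,-0.3,0.284,-0.099,17,0.085,-0.34,0.322,-0.099,18.3,0.085,-0.371,0.351,-0.099,18.3,0.085,-0.371,0.351,-0.099,18.3,0.085]}}

```text
time: 3.05
tool_pos: [0.4312, -0.1178, 0.3297]
tcp_rot: [-0.001, -0.002, 1.0, 0.0]
ft_force: [-0.6, -0.2, -0.8]
gripper_width: 0.0845
```

```bash
cat >> h.py <<'E'
NAMES=['jar_mid','tube_mid','slidebox_mid','bottle_mid','dropper_mid']
def shot(name,things,pic=None):
    p=arm.camera_params('wrist'); im=arm.read_camera('wrist'); out={}
    if pic: cv2.imwrite(f'pics/{pic}.png',im[:,:,::-1])
    for t in things:
        out[t]=[(d['confidence'],d['mask'],d['point']) for d in arm.outline_of(t,'wrist')]
        print(t,[(round(c,2),np.round(q).astype(int).tolist(),int(m.sum())) for c,m,q in out[t]])
    import pickle; pickle.dump((p,out),open(name+'.pkl','wb'))
    return p,out
E
python3 - <<'E'
from h import *
p,o=shot('w1',NAMES+['tray3','tray2'],'w1')
for t in('tray3',):
  for c,m,q in o[t]: print(rect(m,p,.012))
E
```

```text
jar_mid [(0.89, [159, 608], 2851)]
tube_mid []
slidebox_mid [(0.74, [184, 212], 1825)]
bottle_mid [(0.96, [170, 396], 1626)]
dropper_mid [(0.96, [174, 315], 853)]
tray3 [(0.65, [266, 295], 8770), (0.58, [282, 499], 3802)]
tray2 [(0.65, [266, 295], 8770), (0.58, [282, 499], 3802)]
((608.8350830078125, -155.51675415039062), (91.52921295166016, 244.3741912841797), 9.04753303527832)
((632.4117431640625, 124.01806640625), (170.20590209960938, 89.05115509033203), 79.64405822753906)
```

View pics/w1.png

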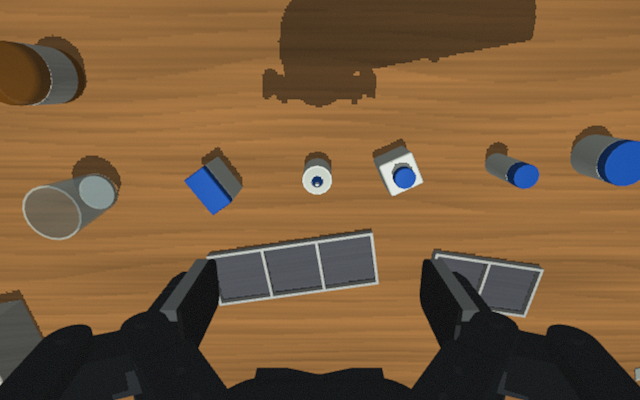

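{"op": "play_rows", "data": {"rows": [0,0.03,0,0,0.085,0,0.07,0,0,0.085,0,0.11,0,0,0.085,0,0.15,0,0,0.085,0,0.19,0,0,0.085,0,0.22,0,0,0.085,0,0.24,0,0,0.085,0,0.24,0,0,0.085,0,0.24,0,0,0.085,0,0.24,0,0,0.085]}}

```text
time: 4.7
tool_pos: [0.4306, 0.1191, 0.3306]
tcp_rot: [0.0, 0.001, 1.0, 0.0]
ft_force: [-0.0, -0.6, -0.7]
gripper_width: 0.0853
```

```bash
python3 - <<'E'
from h import *
import pickle
p,o=shot('w2',NAMES+['tray3'],'w2')
for t in('tray3',):
  for c,m,q in o[t]: print(rect(m,p,.012))
p1,o1=pickle.load(open('w1.pkl','rb'))
def top(m): ys,xs=np.nonzero(m); return ys.min()
for t in NAMES:
    if o[t] and o1[t]:
        X,e=tri([(p1,o1[t][0][2]),(p,o[t][0][2])]); print(t,X.round(4),round(e,4))
E
```

```text
jar_mid [(0.77, [159, 422], 2136)]
tube_mid [(0.84, [170, 323], 697), (0.65, [168, 215], 1685)]
slidebox_mid [(0.87, [187, 31], 2861), (0.19, [169, 325], 656)]
bottle_mid [(0.83, [170, 216], 1616)]
dropper_mid [(0.71, [173, 132], 1202)]
tray3 [(0.87, [265, 126], 7966), (0.7, [284, 323], 5772)]
((608.6451416015625, -153.82273864746094), (89.96372985839844, 249.92813110351562), 9.357687950134277)
((634.1682739257812, 126.42369079589844), (165.56344604492188, 92.02642059326172), 80.48145294189453)
jar_mid [0.4395 0.2492 0.0346] 0.0008
slidebox_mid [ 0.4753 -0.2565  0.0336] 0.0012
bottle_mid [ 0.457  -0.0167  0.0219] 0.0003
dropper_mid [ 0.4594 -0.123   0.0316] 0.0006
```

```bash
cat >> h.py <<'E'
from scipy.optimize import minimize
def cyl(r,z0,z1,n=32):
    a=np.linspace(0,2*np.pi,n,False); c=np.c_[r*np.cos(a),r*np.sin(a)]
    return np.r_[np.c_[c,np.full(n,z0)],np.c_[c,np.full(n,z1)]]
def box(a,b,z0,z1): return np.array([[x*a/2,y*b/2,z] for x in(-1,1) for y in(-1,1) for z in(z0,z1)])
SH={'jar_mid':[cyl(.028,0,.062)],'tube_mid':[cyl(.015,0,.076)],'slidebox_mid':[box(.054,.030,0,.07)],
 'bottle_mid':[box(.044,.044,0,.052),cyl(.013,.055,.072)],'dropper_mid':[cyl(.019,0,.05),cyl(.006,.05,.066)],
 'tray3':[box(.084,.244,0,.012)],'tray2':[box(.084,.164,0,.012)]}
def sil(t,v,p):
    R2=R.from_euler('z',v[2],degrees=True).as_matrix(); m=np.zeros((800,1280),np.uint8)
    for part in SH[t]:
        q=proj(p,part@R2.T+[v[0]/1000,v[1]/1000,(v[3] if len(v)>3 else 0)/1000])[:,::-1]
        cv2.fillConvexPoly(m,cv2.convexHull((q*2*16+8).astype(np.float32)).round().astype(np.int32),1,shift=4)
    return m.astype(bool)
def fit(t,v0,views):
    V=[(p,np.kron(m,np.ones((2,2),bool))) for p,m in views]
    def cost(v):
        return sum(1-(s&m).sum()/max(1,(s|m).sum()) for p,m in V for s in[sil(t,v,p)])/len(V)
    best=None
    for dy in ([0,30,60] if t=='bottle_mid' else [0,45,90,135] if t=='slidebox_mid' else [0]):
        w=np.array(v0,float);w[2]+=dy; n=len(w); s=np.diag([8,8,10,8][:n])
        r=minimize(cost,w,method='Nelder-Mead',options=dict(initial_simplex=np.r_[[w],w+s],xatol=.2,fatol=1e-4))
        if best is None or r.fun<best.fun: best=r
    print(t,best.x.round(1),'1-IoU',round(best.fun,3)); return best.x
E
python3 - <<'E'
from h import *
import pickle
p1,o1=pickle.load(open('w1.pkl','rb'));p2,o2=pickle.load(open('w2.pkl','rb'))
for t,v in dict(jar_mid=(440,250),tube_mid=(450,125),slidebox_mid=(475,-256),bottle_mid=(457,-17),dropper_mid=(460,-123)).items():
    vs=[(p,o[t][0][1]) for p,o in((p1,o1),(p2,o2)) if o[t]]
    print(len(vs));fit(t,[*v,0,0],vs)
pt=arm.camera_params('top');arm.read_camera('top')
mt=arm.outline_of('tray3','top')
mt=sorted(mt[:2],key=lambda d:d['point'][1])
fit('tray2',[637,127,-9],[(pt,mt[0]['mask'])]); fit('tray3',[611,-155,10],[(pt,mt[1]['mask'])])
fit('tray2',[637,127,-9],[(p2,o2['tray3'][1][1])]); fit('tray3',[611,-155,10],[(p1,o1['tray3'][0][1])])
E
```

```text
2
jar_mid [440.4 253.   10.6  -3.5] 1-IoU 0.052
1
tube_mid [456.8 123.8  -4.3 -20.3] 1-IoU 0.031
2
slidebox_mid [ 474.6 -253.7   33.5   -2.4] 1-IoU 0.044
2
bottle_mid [456.8 -16.5  25.7  -3.4] 1-IoU 0.053
2
dropper_mid [ 464.8 -121.4    6.    -3.3] 1-IoU 0.067
tray2 [638.5 127.8  -9.2] 1-IoU 0.035
tray3 [ 612.6 -154.7    9.1] 1-IoU 0.052
tray2 [637.  126.2  -9. ] 1-IoU 0.025
tray3 [ 611.3 -155.4    9. ] 1-IoU 0.042
```

```bash
python3 -c "
from h import *
import pickle
p2,o2=pickle.load(open('w2.pkl','rb'))
SH['tube_mid']=[SH['tube_mid'][0]-[0,0,.003]]
fit('tube_mid',[450,125,0],[(p2,o2['tube_mid'][0][1])])
go([.440,.252,.17],189)"
```

```text
tube_mid [ 4.527e+02  1.234e+02 -4.000e-01] 1-IoU 0.081
t 5.15 shift mm [ -9.4 132.2 160.3] turn -99.0 dist 208
```

{"op": "play_rows", "data": {"rows": [-0.001,0.015,0.01,-10,0.085,-0.002,0.035,0.03,-20,0.085,-0.003,0.055,0.05,-30,0.085,-0.004,0.075,0.075,-40,0.085,-0.005,0.095,0.1,-50,0.085,-0.007,0.112,0.12,-60,0.085,-0.008,0.125,0.14,-70,0.085,-0.009,0.132,0.155,-80,0.085,-0.009,0.132,0.16,-90,0.085,-0.009,0.132,0.16,-99,0.085]}}

```text
time: 6.4
tool_pos: [0.4393, 0.2518, 0.1695]
tcp_rot: [0.001, 0.762, -0.648, -0.0]
ft_force: [0.6, 0.7, 0.5]
gripper_width: 0.0846
```

```bash
python3 - <<'E'
from h import *
p,o=shot('w3',['jar_mid','tube_mid'],'w3')
if o['jar_mid']:
    m=o['jar_mid'][0][1]; r,c=np.nonzero(m); print(r.min(),r.max(),c.min(),c.max())
    fit('jar_mid',[440,252,0],[(p,m)])
go([.440,.252,.02],189)
E
```

```text
jar_mid [(0.8, [188, 318], 4689)]
tube_mid [(0.89, [15, 328], 1547)]
147 229 281 354
jar_mid [439.9 252.3   4.9] 1-IoU 0.055
t 6.55 shift mm [-1.000e-01 -5.000e-01  1.503e+02] turn -0.2 dist 150
```

View pics/w3.png

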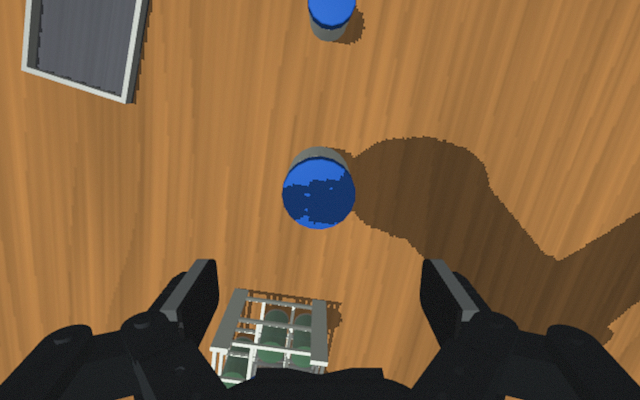

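{"op": "play_rows", "data": {"rows": [0,0,0.03,0,0.085,0,0,0.07,0,0.085,0,0,0.11,0,0.085,0,0,0.135,0,0.085,0,0,0.148,0,0.085,0,0,0.15,0,0.085,0,0,0.15,0,0.05,0,0,0.15,0,0.05,0,0,0.15,0,0.05,0,0,0.15,0,0.05]}}

```text
time: 7.8
tool_pos: [0.4403, 0.2526, 0.0219]
tcp_rot: [-0.001, 0.76, -0.65, 0.0]
ft_force: [-1.4, 0.8, 5.9]
gripper_width: 0.0546
```

```bash
python3 - <<'E'
from h import *
o=arm.get_obs();print(o['tool_pos'],o['gripper_width'],o['ft_force'])
go([.612,-.155,.12],189)
E
```

```text
[0.44032221 0.25257411 0.02194134] 0.054645803899747034 [-1.39592823  0.79711754  5.91485712]
t 7.8 shift mm [ 429.2 -106.2  -98.4] turn -0.0 dist 453
```

{"op": "play_rows", "data": {"rows": [0,0,-0.015,0,0.05,0,0,-0.05,0,0.05,0.02,-0.005,-0.1,0,0.05,0.06,-0.015,-0.12,0,0.05,0.11,-0.027,-0.12,0,0.05,0.16,-0.04,-0.12,0,0.05,0.215,-0.053,-0.12,0,0.05,0.27,-0.067,-0.12,0,0.05,0.325,-0.08,-0.12,0,0.05,0.365,-0.09,-0.12,0,0.05]}}

```text
time: 9.05
tool_pos: [0.5856, -0.097, 0.1406]
tcp_rot: [0.0, 0.76, -0.65, -0.0]
ft_force: [0.2, 1.2, -1.1]
gripper_width: 0.0546
```

```bash
python3 - <<'E'
from h import *
o=arm.get_obs();print(o['tool_pos'],o['gripper_width'],o['ft_force'])
p,o=shot('w4',['jar_mid','tray3'],'w4')
go([.612,-.155,.026],189)
E
```

```text
[ 0.5855942  -0.09697613  0.14064055] 0.05458557225809111 [ 0.21055731  1.18568984 -1.1301496 ]
jar_mid [(0.71, [294, 318], 21922)]
tray3 [(0.92, [362, 252], 405)]
t 9.2 shift mm [ 61.9 -17.7 113.9] turn -0.2 dist 131
```

View pics/w4.png

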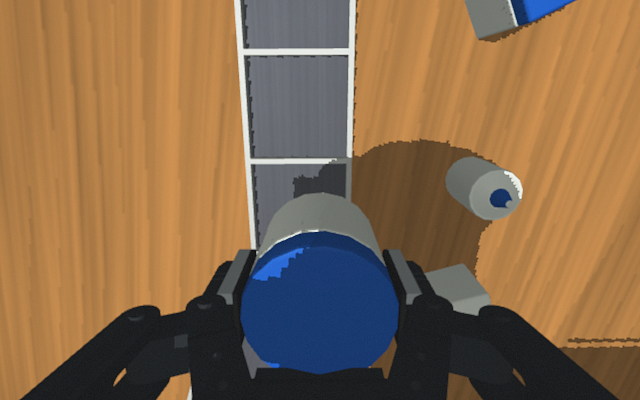

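```bash
python3 - <<'E'
from h import *
p=arm.camera_params('wrist'); a=onz(p,(51,298.5),.012);b=onz(p,(160,300),.012);print(a,b,(a+b)/2,np.degrees(np.arctan2(-(b-a)[0],(b-a)[1])),np.linalg.norm(b-a))
E
```

```text
[ 0.61483456 -0.19467705  0.012     ] [ 0.60292646 -0.11635388  0.012     ] [ 0.60888051 -0.15551546  0.012     ] 8.644930200647025 0.07922324639585611
```

{"op": "play_rows", "data": {"rows": [0.03,-0.008,0,0,0.05,0.055,-0.014,0.01,0,0.05,0.063,-0.016,0.04,0,0.05,0.063,-0.016,0.07,0,0.05,0.063,-0.016,0.09,0,0.05,0.063,-0.016,0.1,0,0.05,0.063,-0.016,0.106,0,0.05,0.063,-0.016,0.11,0,0.05,0.063,-0.016,0.112,0,0.05,0.063,-0.016,0.112,0,0.05]}}

```text
time: 10.45
tool_pos: [0.6111, -0.1544, 0.0286]
tcp_rot: [-0.0, 0.76, -0.65, 0.0]
ft_force: [-0.0, -0.2, -1.0]
gripper_width: 0.0551
```

{"op": "play_rows", "data": {"rows": [0,0,0.0015,0,0.05,0,0,0.003,0,0.05,0,0,0.004,0,0.05,0,0,0.004,0,0.05,0,0,0.004,0,0.05,0,0,0.004,0,0.05,0,0,0.004,0,0.05,0,0,0.004,0,0.05,0,0,0.004,0,0.05,0,0,0.004,0,0.05]}}

```text
time: 11.7
tool_pos: [0.6111, -0.1545, 0.025]
tcp_rot: [-0.0, 0.76, -0.65, 0.0]
ft_force: [-3.4, 1.7, 5.6]
gripper_width: 0.055
```

{"op": "play_rows", "data": {"rows": [0,0,0,0,0.066,0,0,0,0,0.085,0,0,0,0,0.085,0,0,-0.01,0,0.085,0,0,-0.04,0,0.085,0,0,-0.09,0,0.085,0,0,-0.14,0,0.085,-0.03,0,-0.165,0,0.085,-0.08,0,-0.165,0,0.085,-0.11,0,-0.165,0,0.085]}}

```text
time: 12.95
tool_pos: [0.5937, -0.0441, 0.1907]
tcp_rot: [-0.001, 0.76, -0.649, 0.0]
ft_force: [-0.2, -0.4, 0.6]
gripper_width: 0.0851
```

```bash
python3 - <<'E'
from h import *
p,o=shot('w5',['jar_mid','tray3'],'w5')
if o['jar_mid']: fit('jar_mid',[611,-155,0,3],[(p,o['jar_mid'][0][1])])
go([.453,.1235,.19],189)
E
```

```text
jar_mid [(0.7, [36, 317], 5125)]
tray3 [(0.9, [114, 320], 12497), (0.62, [308, 256], 10201)]
jar_mid [ 610.9 -154.3   10.4   -1.9] 1-IoU 0.013
t 13.1 shift mm [-188.2  112.5    0.2] turn 0.1 dist 219
```

View pics/w5.png

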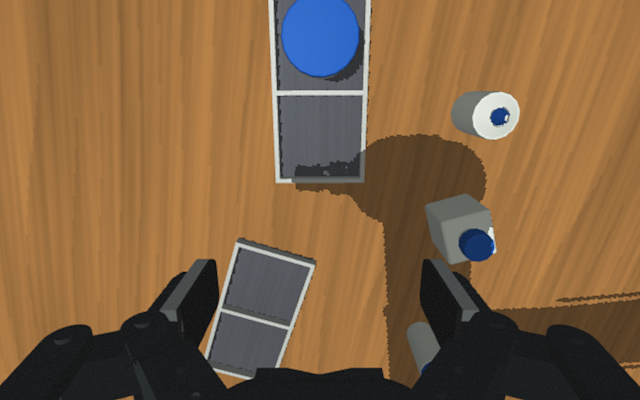

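```bash
python3 - <<'E'
from h import *
p=arm.camera_params('wrist')
for q in [[(93,276),(93,366),(181,276.5),(181,364)],[(241,239),(263,313),(312,219),(327,290)]]:
    c=np.array([onz(p,x,.012) for x in q]); print(c.mean(0), [np.linalg.norm(c[1]-c[0]),np.linalg.norm(c[2]-c[0])])
E
```

```text
[ 0.59743323 -0.07651448  0.012     ] [np.float64(0.0791743333811272), np.float64(0.079974668379638)]
[0.62992555 0.08494512 0.012     ] [np.float64(0.07786035819351435), np.float64(0.08719198727979652)]
```

{"op": "play_rows", "data": {"rows": [-0.03,0.018,0,0,0.085,-0.07,0.042,0,0,0.085,-0.11,0.066,0,0,0.085,-0.15,0.09,0,0,0.085,-0.178,0.106,0.01,0,0.085,-0.188,0.112,0.02,0,0.085,-0.188,0.112,0.02,0,0.085,-0.188,0.112,0.02,0,0.085,-0.188,0.112,0.02,0,0.085,-0.188,0.112,0.02,0,0.085]}}

```text
time: 14.35
tool_pos: [0.4543, 0.1221, 0.1694]
tcp_rot: [0.0, 0.76, -0.65, 0.0]
ft_force: [-0.2, -0.0, -0.8]
gripper_width: 0.0851
```

```bash
python3 - <<'E'
from h import *
p,o=shot('w6',['tube_mid'],'w6')
for c,m,q in o['tube_mid'][:1]: fit('tube_mid',[453,123,0],[(p,m)]);fit('tube_mid',[453,123,0,0],[(p,m)])
go([.453,.1235,.02],189)
E
```

```text
tube_mid [(0.65, [195, 320], 1985)]
tube_mid [452.5 125.    2.4] 1-IoU 0.058
tube_mid [452.1 126.8  12.2  -7.3] 1-IoU 0.034
t 14.45 shift mm [ -1.4   0.9 149.3] turn -0.1 dist 149
```

{"op": "play_rows", "data": {"rows": [-0.003,0.001,0.03,0,0.085,-0.003,0.001,0.07,0,0.085,-0.003,0.001,0.11,0,0.085,-0.003,0.001,0.135,0,0.085,-0.003,0.001,0.147,0,0.085,-0.003,0.001,0.147,0,0.06,-0.003,0.001,0.147,0,0.024,-0.003,0.001,0.147,0,0.024,-0.003,0.001,0.147,0,0.024,-0.003,0.001,0.147,0,0.024]}}

```text
time: 15.7
tool_pos: [0.4532, 0.1257, 0.0236]
tcp_rot: [-0.001, 0.76, -0.65, 0.0]
ft_force: [-1.1, 0.1, 5.5]
gripper_width: 0.0286
```

```bash
python3 - <<'E'
from h import *
o=arm.get_obs();print(o['tool_pos'],o['gripper_width'],o['ft_force'])
go([.5985,-.076,.12],189)
E
```

```text
[0.45317842 0.12571537 0.02357638] 0.02859990283403332 [-1.12888993  0.05915827  5.5448519 ]
t 15.7 shift mm [ 221.9 -112.2  -96.3] turn -0.0 dist 267
```

{"op": "play_rows", "data": {"rows": [0,0,-0.015,0,0.024,0,0,-0.05,0,0.024,0.02,-0.01,-0.09,0,0.024,0.06,-0.03,-0.105,0,0.024,0.105,-0.053,-0.105,0,0.024,0.15,-0.076,-0.105,0,0.024,0.19,-0.096,-0.105,0,0.024,0.215,-0.109,-0.105,0,0.024,0.222,-0.112,-0.105,0,0.024,0.222,-0.112,-0.095,0,0.024]}}

```text
time: 16.95
tool_pos: [0.598, -0.0765, 0.1179]
tcp_rot: [-0.001, 0.76, -0.65, 0.0]
ft_force: [-0.2, 1.2, -1.4]
gripper_width: 0.0289
```

{"op": "play_rows", "data": {"rows": [0,0,0.02,0,0.024,0,0,0.045,0,0.024,0,0,0.065,0,0.024,0,0,0.078,0,0.024,0,0,0.085,0,0.024,0,0,0.088,0,0.024,0,0,0.09,0,0.024,0,0,0.091,0,0.024,0,0,0.091,0,0.024,0,0,0.091,0,0.024]}}

```text
time: 18.2
tool_pos: [0.5979, -0.0765, 0.0267]
tcp_rot: [-0.0, 0.76, -0.65, 0.0]
ft_force: [0.6, 0.7, 0.5]
gripper_width: 0.0289
```

{"op": "play_rows", "data": {"rows": [0,0,0.0005,0,0.024,0,0,0.001,0,0.024,0,0,0.001,0,0.024,0,0,0.001,0,0.04,0,0,0.001,0,0.06,0,0,0.001,0,0.085,0,0,-0.01,0,0.085,0,0,-0.05,0,0.085,0,0,-0.1,0,0.085,0,0,-0.14,0,0.085]}}

```text
time: 19.45
tool_pos: [0.598, -0.0767, 0.1696]
tcp_rot: [-0.001, 0.76, -0.65, 0.001]
ft_force: [0.6, 0.0, 0.2]
gripper_width: 0.0851
```

```bash
python3 - <<'E'
from h import *
go([.4746,-.2537,.19],123.5)
E
```

```text
t 19.45 shift mm [155.6 149.5 -20.6] turn 65.5 dist 217
```

{"op": "play_rows", "data": {"rows": [0.01,0.01,-0.02,5,0.085,0.03,0.03,-0.02,14,0.085,0.055,0.052,-0.02,23,0.085,0.08,0.077,-0.02,32,0.085,0.105,0.1,-0.02,41,0.085,0.13,0.124,-0.02,50,0.085,0.15,0.144,-0.01,59,0.085,0.156,0.15,-0.005,65.5,0.085,0.156,0.15,0,65.5,0.085,0.156,0.15,0,65.5,0.085]}}

```text
time: 20.7
tool_pos: [0.4739, -0.2537, 0.1663]
tcp_rot: [-0.0, -0.289, 0.957, 0.0]
ft_force: [-0.0, 0.3, 0.3]
gripper_width: 0.0849
```

```bash
python3 - <<'E'
from h import *
p,o=shot('w7',['slidebox_mid'],'w7')
for c,m,q in o['slidebox_mid'][:1]:
    v=fit('slidebox_mid',[474.6,-253.7,33.5],[(p,m)]); go([v[0]/1000,v[1]/1000,.02],123.5)
E
```

```text
slidebox_mid [(0.78, [192, 321], 3484)]
slidebox_mid [ 474.  -251.8   34.7] 1-IoU 0.054
t 20.8 shift mm [ -0.9   1.7 146.6] turn 0.1 dist 147
```

View pics/w7.png

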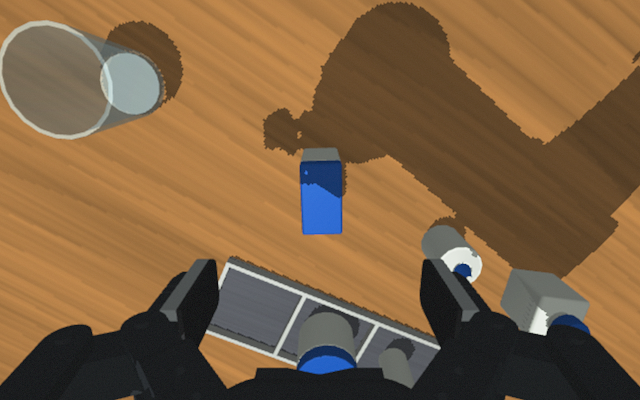

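{"op": "play_rows", "data": {"rows": [-0.001,0.001,0.03,-0.5,0.085,-0.001,0.001,0.07,-1,0.085,-0.001,0.001,0.11,-1,0.085,-0.001,0.001,0.135,-1,0.085,-0.001,0.001,0.145,-1,0.085,-0.001,0.001,0.145,-1,0.06,-0.001,0.001,0.145,-1,0.024,-0.001,0.001,0.145,-1,0.024,-0.001,0.001,0.145,-1,0.024,-0.001,0.001,0.145,-1,0.024]}}

```text
time: 22.05
tool_pos: [0.4748, -0.2528, 0.0225]
tcp_rot: [0.001, -0.296, 0.955, -0.001]
ft_force: [-0.7, 1.5, 6.2]
gripper_width: 0.0295
```

```bash
python3 - <<'E'
from h import *
o=arm.get_obs();print(o['tool_pos'],o['gripper_width'],o['ft_force'])
go([.6235,-.2345,.12],189)
E
```

```text
[ 0.4748467  -0.25279382  0.02253761] 0.029476432031075507 [-0.74862155  1.53593063  6.18655773]
t 22.05 shift mm [-133.   -69.2  -97.2] turn -64.5 dist 179
```

{"op": "play_rows", "data": {"rows": [0,0,-0.015,0,0.024,0,0,-0.05,-5,0.024,-0.01,-0.005,-0.09,-14,0.024,-0.03,-0.016,-0.1,-23,0.024,-0.055,-0.029,-0.1,-32,0.024,-0.08,-0.042,-0.1,-41,0.024,-0.105,-0.055,-0.1,-50,0.024,-0.125,-0.065,-0.1,-59,0.024,-0.133,-0.069,-0.1,-64.5,0.024,-0.133,-0.069,-0.095,-64.5,0.024]}}

```text
time: 23.3
tool_pos: [0.6231, -0.2341, 0.1163]
tcp_rot: [0.0, 0.76, -0.65, -0.0]
ft_force: [0.2, -0.1, -0.7]
gripper_width: 0.0293
```

{"op": "play_rows", "data": {"rows": [0,0,0.02,0,0.024,0,0,0.045,0,0.024,0,0,0.065,0,0.024,0,0,0.078,0,0.024,0,0,0.084,0,0.024,0,0,0.088,0,0.024,0,0,0.09,0,0.024,0,0,0.091,0,0.024,0,0,0.091,0,0.024,0,0,0.091,0,0.024]}}

```text
time: 24.55
tool_pos: [0.6231, -0.2343, 0.0257]
tcp_rot: [-0.0, 0.76, -0.65, 0.0]
ft_force: [-0.3, 0.6, -0.6]
gripper_width: 0.0296
```

{"op": "play_rows", "data": {"rows": [0,0,0.0005,0,0.024,0,0,0.001,0,0.024,0,0,0.001,0,0.024,0,0,0.001,0,0.04,0,0,0.001,0,0.06,0,0,0.001,0,0.085,0,0,-0.01,0,0.085,0,0,-0.05,0,0.085,0,0,-0.1,0,0.085,0,0,-0.14,0,0.085]}}

```text
time: 25.8
tool_pos: [0.6231, -0.2345, 0.1688]
tcp_rot: [-0.001, 0.76, -0.65, 0.001]
ft_force: [0.9, -0.8, 0.2]
gripper_width: 0.0851
```

```bash
python3 - <<'E'
from h import *
go([.457,-.0165,.17],205.7)
E
```

```text
t 25.8 shift mm [-241.2  130.1   -1.8] turn -16.7 dist 274
```

{"op": "play_rows", "data": {"rows": [-0.02,0.011,-0.01,-2,0.085,-0.06,0.032,-0.01,-4,0.085,-0.1,0.054,-0.01,-7,0.085,-0.14,0.076,-0.01,-10,0.085,-0.18,0.097,-0.01,-13,0.085,-0.215,0.116,-0.005,-16,0.085,-0.235,0.127,0,-16.7,0.085,-0.241,0.13,0,-16.7,0.085,-0.241,0.13,0,-16.7,0.085,-0.241,0.13,0,-16.7,0.085]}}

```text
time: 27.05
tool_pos: [0.4572, -0.0169, 0.1656]
tcp_rot: [-0.0, 0.846, -0.533, 0.0]
ft_force: [0.4, -0.5, -0.6]
gripper_width: 0.085
```

```bash
python3 - <<'E'
from h import *
p,o=shot('w8',['bottle_mid','dropper_mid'],'w8')
for c,m,q in o['bottle_mid'][:1]:
    v=fit('bottle_mid',[457,-16.5,25.7],[(p,m)]); go([v[0]/1000,v[1]/1000,.018],205.7)
for c,m,q in o['dropper_mid'][:1]: fit('dropper_mid',[463,-122,0],[(p,m)])
E
```

```text
bottle_mid [(0.82, [185, 320], 3571)]
dropper_mid [(0.88, [54, 371], 2642)]
bottle_mid [457.  -16.5  25.6] 1-IoU 0.08
t 27.2 shift mm [ -0.5  -0.2 147.2] turn -0.1 dist 147
dropper_mid [ 464.4 -119.5    6. ] 1-IoU 0.059
```

View pics/w8.png

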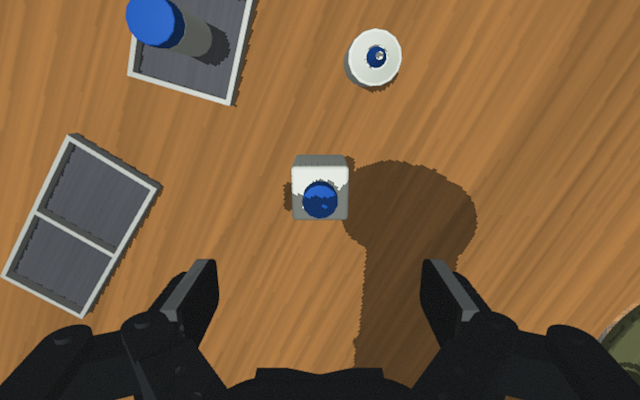

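{"op": "play_rows", "data": {"rows": [0,0,0.03,0,0.085,0,0,0.07,0,0.085,0,0,0.11,0,0.085,0,0,0.138,0,0.085,0,0,0.15,0,0.085,0,0,0.15,0,0.065,0,0,0.15,0,0.038,0,0,0.15,0,0.038,0,0,0.15,0,0.038,0,0,0.15,0,0.038]}}

```text
time: 28.45
tool_pos: [0.458, -0.0162, 0.017]
tcp_rot: [-0.001, 0.847, -0.532, 0.001]
ft_force: [-0.4, 0.9, 6.1]
gripper_width: 0.0432
```

```bash
python3 - <<'E'
from h import *
o=arm.get_obs();print(o['tool_pos'],o['gripper_width'],o['ft_force'])
go([.6315,.0872,.12],171)
p=arm.camera_params('wrist')
E
```

```text
[ 0.45797906 -0.01616155  0.01695758] 0.04324200270472657 [-0.40592434  0.87977102  6.09758351]
t 28.45 shift mm [ -17.9 -201.5 -102.5] turn 34.7 dist 227
```

{"op": "play_rows", "data": {"rows": [0,0,-0.015,0,0.038,0,0,-0.05,4,0.038,-0.002,-0.02,-0.09,9,0.038,-0.005,-0.055,-0.105,14,0.038,-0.009,-0.095,-0.105,19,0.038,-0.012,-0.135,-0.105,24,0.038,-0.015,-0.17,-0.105,29,0.038,-0.018,-0.192,-0.105,33,0.038,-0.018,-0.201,-0.105,34.7,0.038,-0.018,-0.201,-0.105,34.7,0.038]}}

```text
time: 29.7
tool_pos: [0.6301, 0.0868, 0.1202]
tcp_rot: [-0.0, -0.649, 0.76, 0.0]
ft_force: [-0.4, -0.2, -0.5]
gripper_width: 0.0428
```

```bash
python3 - <<'E'
from h import *
p,o=shot('w9',['tray3'],'w9')
go([.631,.087,.0205],171)
E
```

```text
tray3 [(0.77, [175, 319], 8571), (0.62, [8, 308], 1743)]
t 29.8 shift mm [ -0.7  -1.2 100.1] turn 0.0 dist 100
```

View pics/w9.png

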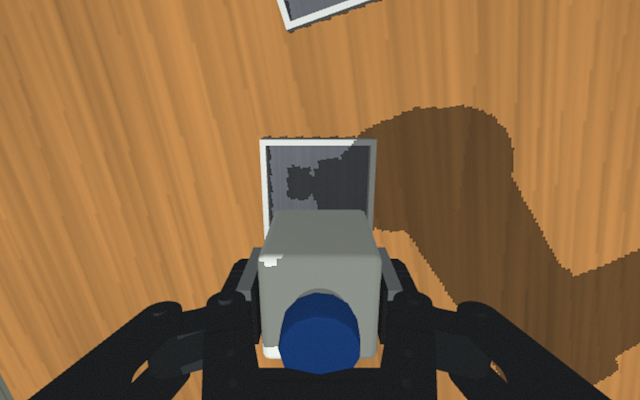

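```bash
python3 - <<'E'
from h import *
p=arm.camera_params('wrist'); c=np.array([onz(p,x,.012) for x in [(139,261),(139,376)]]); print(c, c.mean(0)+.042*np.array([.156,.988,0]))
E
```

```text
[[0.66399842 0.03911782 0.012     ]
 [0.58277718 0.05196484 0.012     ]] [0.6299398  0.08703733 0.012     ]
```

{"op": "play_rows", "data": {"rows": [0,0,0.02,0,0.038,0,0,0.045,0,0.038,0,0,0.065,0,0.038,0,0,0.08,0,0.038,0,0,0.09,0,0.038,0,0,0.096,0,0.038,0,0,0.099,0,0.038,0,0,0.1,0,0.038,0,0,0.1,0,0.038,0,0,0.1,0,0.038]}}

```text
time: 31.05
tool_pos: [0.6304, 0.0869, 0.0207]
tcp_rot: [0.0, -0.649, 0.761, -0.0]
ft_force: [-0.4, -0.4, -1.3]
gripper_width: 0.0432
```

{"op": "play_rows", "data": {"rows": [0,0,0.0005,0,0.038,0,0,0.001,0,0.038,0,0,0.0015,0,0.038,0,0,0.0015,0,0.05,0,0,0.0015,0,0.065,0,0,0.0015,0,0.085,0,0,-0.01,0,0.085,0,0,-0.05,0,0.085,0,0,-0.1,0,0.085,0,0,-0.145,0,0.085]}}

```text
time: 32.3
tool_pos: [0.6304, 0.0867, 0.1683]
tcp_rot: [0.001, -0.649, 0.761, -0.0]
ft_force: [1.5, 0.6, -0.1]
gripper_width: 0.085
```

```bash
python3 - <<'E'
from h import *
go([.4625,-.1205,.17],171)
E
```

```text
t 32.3 shift mm [231.  133.3  -2. ] turn -0.0 dist 267
```

{"op": "play_rows", "data": {"rows": [0.02,0.011,-0.005,0,0.085,0.06,0.034,-0.005,0,0.085,0.1,0.057,-0.005,0,0.085,0.14,0.08,-0.005,0,0.085,0.18,0.104,-0.005,0,0.085,0.21,0.121,-0.005,0,0.085,0.225,0.13,0,0,0.085,0.231,0.133,0,0,0.085,0.231,0.133,0,0,0.085,0.231,0.133,0,0,0.085]}}

```text
time: 33.55
tool_pos: [0.4631, -0.1198, 0.1652]
tcp_rot: [-0.0, -0.649, 0.76, 0.0]
ft_force: [-0.0, 0.6, 0.1]
gripper_width: 0.0849
```

```bash
python3 - <<'E'
from h import *
p,o=shot('w10',['dropper_mid'],'w10')
for c,m,q in o['dropper_mid'][:1]:
    v=fit('dropper_mid',[463,-121,0],[(p,m)]); go([v[0]/1000,v[1]/1000,.014],171)
E
```

```text
dropper_mid [(0.76, [183, 316], 2168)]
dropper_mid [ 464.5 -120.7    4. ] 1-IoU 0.077
t 33.65 shift mm [  0.5  -1.7 151.1] turn 0.0 dist 151
```

View pics/w10.png

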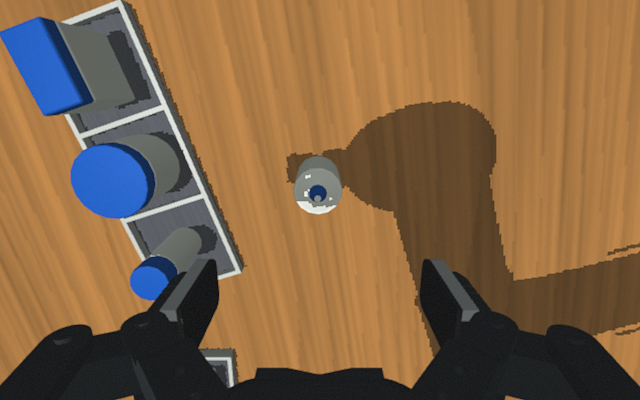

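{"op": "play_rows", "data": {"rows": [0,-0.001,0.03,0,0.085,0,-0.001,0.07,0,0.085,0,-0.001,0.11,0,0.085,0,-0.001,0.138,0,0.085,0,-0.001,0.151,0,0.085,0,-0.001,0.151,0,0.06,0,-0.001,0.151,0,0.032,0,-0.001,0.151,0,0.032,0,-0.001,0.151,0,0.032,0,-0.001,0.151,0,0.032]}}

```text
time: 34.9
tool_pos: [0.4647, -0.1206, 0.016]
tcp_rot: [0.001, -0.649, 0.76, -0.001]
ft_force: [-1.0, 0.7, 5.9]
gripper_width: 0.0363
```

```bash
python3 - <<'E'
from h import *
o=arm.get_obs();print(o['tool_pos'],o['gripper_width'],o['ft_force'])
go([.643,.166,.12],171)
E
```

```text
[ 0.46473381 -0.12056801  0.01598623] 0.03631811933025942 [-1.02249222  0.7451714   5.90809896]
t 34.9 shift mm [-311.  -131.5 -103.5] turn -0.0 dist 353
```

{"op": "play_rows", "data": {"rows": [0,0,-0.015,0,0.032,0,0,-0.06,0,0.032,-0.02,-0.008,-0.11,0,0.032,-0.06,-0.025,-0.12,0,0.032,-0.11,-0.047,-0.12,0,0.032,-0.165,-0.07,-0.12,0,0.032,-0.22,-0.093,-0.12,0,0.032,-0.27,-0.114,-0.12,0,0.032,-0.3,-0.127,-0.12,0,0.032,-0.311,-0.131,-0.12,0,0.032]}}

```text
time: 36.15
tool_pos: [0.642, 0.1675, 0.1338]
tcp_rot: [-0.001, -0.65, 0.76, 0.0]
ft_force: [-0.8, -0.2, 0.2]
gripper_width: 0.0363
```

{"op": "play_rows", "data": {"rows": [0,0,0.01,0,0.032,0,0,0.035,0,0.032,0,0,0.06,0,0.032,0,0,0.08,0,0.032,0,0,0.097,0,0.032,0,0,0.107,0,0.032,0,0,0.112,0,0.032,0,0,0.115,0,0.032,0,0,0.1155,0,0.032,0,0,0.1155,0,0.032]}}

```text
time: 37.4
tool_pos: [0.642, 0.1662, 0.0193]
tcp_rot: [0.0, -0.649, 0.761, -0.0]
ft_force: [0.0, -0.4, -0.6]
gripper_width: 0.0367
```

Lower 1 mm more, release, lift, then back off toward the base to look.

{"op": "play_rows", "data": {"rows": [0,0,0.0005,0,0.032,0,0,0.001,0,0.032,0,0,0.001,0,0.032,0,0,0.001,0,0.045,0,0,0.001,0,0.06,0,0,0.001,0,0.085,0,0,-0.01,0,0.085,0,0,-0.05,0,0.085,0,0,-0.1,0,0.085,0,0,-0.15,0,0.085]}}

```text
time: 38.65
tool_pos: [0.6417, 0.1658, 0.1713]
tcp_rot: [0.0, -0.649, 0.761, -0.0]
ft_force: [0.7, 1.6, 0.5]
gripper_width: 0.0852
```

```bash
python3 - <<'E'
from h import *
go([.47,-.03,.33],90)
E
```

```text
t 38.65 shift mm [ 220.3  138.8 -158.8] turn 81.0 dist 305
```

{"op": "play_rows", "data": {"rows": [0,0,-0.03,4,0.085,0.02,0.013,-0.075,13,0.085,0.055,0.035,-0.115,23,0.085,0.095,0.06,-0.145,33,0.085,0.135,0.085,-0.159,43,0.085,0.17,0.107,-0.159,53,0.085,0.2,0.126,-0.159,63,0.085,0.215,0.136,-0.159,73,0.085,0.22,0.139,-0.159,81,0.085,0.22,0.139,-0.159,81,0.085]}}

```text
time: 39.9
tool_pos: [0.4697, -0.0298, 0.329]
tcp_rot: [0.001, -0.0, 1.0, 0.0]
ft_force: [1.5, -0.0, -0.2]
gripper_width: 0.0853
```

```bash
python3 - <<'E'
from h import *
B=dict(jar_mid=(611,-155),tube_mid=(598,-76),slidebox_mid=(623,-234),bottle_mid=(630,87),dropper_mid=(642,166))
p,o=shot('w11',NAMES,'w11')
for t in NAMES:
    SH[t]=[s+[0,0,.003] for s in SH[t]]
    for c,m,q in o[t][:1]: fit(t,[*B[t],0],[(p,m)])
pt=arm.camera_params('top'); im=arm.read_camera('top'); cv2.imwrite('pics/top1.png',cv2.resize(im[110:240,200:460],(780,390),interpolation=cv2.INTER_CUBIC)[:,:,::-1])
E
```

```text
jar_mid [(0.66, [250, 227], 1756), (0.36, [167, 15], 2012)]
tube_mid [(0.73, [251, 282], 863)]
slidebox_mid [(0.59, [261, 166], 1859)]
bottle_mid [(0.8, [264, 401], 1520)]
dropper_mid [(0.62, [264, 456], 585)]
jar_mid [ 612.  -155.3    4.8] 1-IoU 0.19
tube_mid [597.6 -78.9   7.6] 1-IoU 0.087
slidebox_mid [ 622.  -235.8  108.4] 1-IoU 0.118
bottle_mid [629.7  86.4   3.8] 1-IoU 0.133
dropper_mid [639.1 165.7   7.1] 1-IoU 0.478
```

View pics/w11.png

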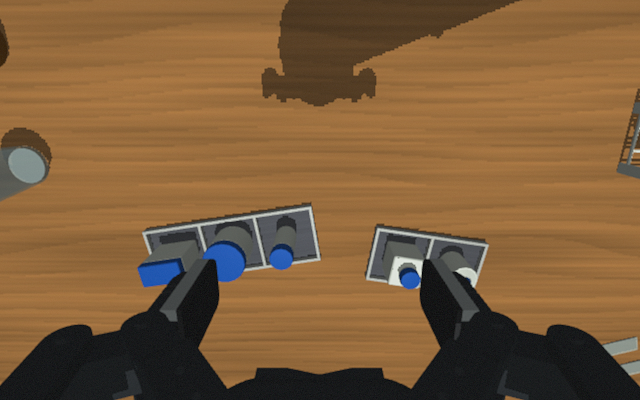

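View pics/top1.png

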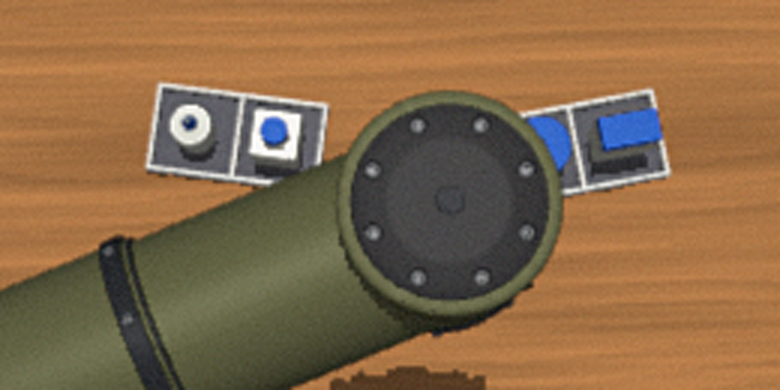

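```bash
python3 -c "
from workcell import arm
print(arm.close_job(), arm.get_obs()['time'])"
```

```text
the job is handed in; nothing more can be done
the job is handed in; nothing more can be done
```

Both kits are made up and the job is handed in at about 40 s on the robot's clock. The three-bay tray has the wide jar in the middle, the slim tube in the +y end bay and the slide box in the −y end bay. The two-bay tray has the square bottle in the −y bay and the dropper bottle in the +y bay. I placed them in the order the task lists them. The arm is holding clear of everything with the gripper open, and I never gripped or moved toward the beaker or the amber bottle.

**Final pictures:** the last wrist and top views show all five items standing upright in their bays.

**Positions:** silhouette fits put each item within about 3 mm of its measured bay centre.

**Weaker checks:**
- In the last wrist view the gripper's fingers partly hid the jar, the slide box and the dropper. The dropper's fit was poor (overlap error 0.48), so for the dropper I relied on the top view and the release pose.
- The top view could not see the tube, which was behind the arm; the wrist view shows it upright.

**Forces:** the readings I took stayed below about 7 N, far under the limits. I confirmed contact before release only for the jar and, faintly, the tube. The slide box, bottle and dropper were lowered by height, 1 to 1.5 mm past a reading just above the tray floor.

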